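Lock the microplate in the plate washer and start the wash

TASK

Get the plate washer going: with the fingertips only, push the microplate along its carrier until it sits fully home against the back fence, then slide the blue lever past its first click all the way to the second stop so that the plate is locked in, and then press the green start key and let it come back up. Do not grasp or lift the plate, do not press the red key, and leave the other things on the washer and the bench where they are.

Things in the scene. Friction and masses are not known exactly. Their poses are not given: they have to be found in the camera images.
- washer: fixed plate washer, low blue and white machine. Origin on the bench under the centre of the seated plate; x to the machine's back, y to its left, z up. In its frame: white cover at z 58 mm, x -150 to 200, y -320 to 140; grey carrier on it with surface at z 62 mm, x -135 to 60, y -105 to 135; console 190 mm high at x above -30, y below -140; blue wash head 93 mm high at x 92 to 178, y -130 to 20
- home (a point): point fixed to the washer: where the plate's centre (half-way up) is when it sits home, within 1 mm of touching the back fence; axes as the washer's. From here, the back fence's face lies at x +44 mm, the side fences' faces at y +66 and -66 mm (x -41 to 44 mm); fences stand 8 mm above the carrier surface; the front is open
- plate_mid (a point): centre (half-way up) of the loose pale 96-well microplate, 85.5 mm along its x, 127.8 along its y, 14.4 high, about 70 g; it lies on the carrier between the side fences (2 mm play each side), 22 to 40 mm short of home towards the washer's front; its front edge can be pushed in the washer's +x direction. Axes nearly as the washer's
- lever (a joint): travel of the blue lever, m: 0 open (white mark), 0.026 first click (yellow), 0.060 second stop, locked (green; end of travel). Slides in the washer's -y direction. A spring detent draws it into each place; it takes about 5 N to the first click, 10 N on to the second. Its foot carries a 10 mm thick bar that closes the carrier's front 4 mm before the seated plate; a plate not home blocks it
- lever_tab (a point): point on the centre line of the lever's upright blue thumb tab, 18 mm above the carrier surface; the tab is 20 mm along the washer's x, 14 mm along y, and stands from 2 to 28 mm above the carrier. Moves with the lever; open, it lies at x -72, y +98 mm in the washer's frame. Its left (+y) side is free to push on
- start_key (a joint): travel of the green start key in m: 0 up, 0.006 fully down; a spring (5 N fully down) brings it back up. It counts as pressed beyond 0.004
- start_key_top (a point): centre of the top face of the round green start key, 26 mm across, pressed straight down; it lies on the white apron in front of the console, whose front slopes back at 45 degrees
- stop_key (a joint): travel of the red stop key in m, a like key 60 mm to the right (-y) of the green one; not to be pressed
- vial: glass vial with blue cap, 22 mm across, 45 mm high, standing loose on the washer's apron between the carrier and the green key; origin at the centre of its underside; a bystander
- reagent: amber bottle with red cap, 38 mm across, 65 mm high, standing loose on the washer behind the carrier's left side; origin at the centre of its underside; a bystander
- spare_plate: a second microplate with a blue-grey lid, 85.5 x 127.8 x 14.4 mm, on the bench left of the washer; origin at the centre of its underside; a bystander
- tip_box: orange pipette-tip box with pale lid, 85 x 120 x 68 mm, on the bench right of the washer; origin at the centre of its underside; a bystander
- beaker: glass beaker, 68 mm across, 90 mm high, on the bench left of the washer; origin at the centre of its underside; a bystander
There are look-alikes about, which are no part of the job. Leave any pink look-alike of the part that bears plate_mid alone.

How it is judged (in metres and radians):
On the way, in this order (a step that is already met when the one before it is completed fails the run):
1. the plate sits home against the back fence while the lever is still open (x of plate_mid in the frame of home above -0.003 m and value of joint lever below 0.006 m), for 0.1 s.
2. the lever is past its first click and at the second stop (value of joint lever above 0.057 m), for 0.2 s.
3. the green start key is pressed (value of joint start_key above 0.004 m), for 0.05 s.
At the end, for the whole second after the job is handed in: the plate lies flat within 4 mm of home, the lever stands within 3 mm of its second stop, and both keys are up again (x of plate_mid in the frame of home above -0.004 m and z of plate_mid in the frame of home below 0.002 m and angle between plate_mid's own z axis and vertical below 0.03 rad and value of joint lever above 0.057 m and value of joint each of start_key, stop_key below 0.0015 m); the robot touches nothing.
It fails at once if the plate is lifted or tipped (z of plate_mid in the frame of home above 0.006 m or angle between plate_mid's own z axis and vertical above 0.12 rad).
It fails at once if the red stop key is pressed (value of joint stop_key above 0.003 m).
It fails at once if a bystander is moved by more than 15 mm (distance of any of vial, reagent, spare_plate, tip_box, beaker from where it was at the start of the episode above 0.015 m).
It also fails if it takes over 51 s, if anything falls off the work surface, if the arm or the gripper's body presses on something with over 40 N, if the wrist force passes 120 N, or if a joint passes its speed limit or range.

ROBOT

A 7-joint arm with a two-finger parallel gripper is mounted at the origin on the work surface. World frame = base frame: x ahead of the robot, y to its left, z up, the work surface at z = 0. Lengths are in mm, angles in rad, forces in N, time in s.
With the tool pointing down it reaches from about 400 to 850 mm from the base axis. Payload 4.5 kg.
Tool frame: the origin (TCP) lies at the centre of the arm's flange, where the gripper is bolted on; the fingertips stand 166 mm ahead of it and the grasp point (between the pads) lies 147 mm ahead of it; z points along the fingers, y is the line along which they close (so a half turn about z gives the same grasp; the last joint's range is limited). The gripper opens to 88 mm and grips with 3 to 60 N. Pads are 18 mm wide; open, the fingers measure 123 mm over their backs; the gripper's body (75 mm by 187 mm) begins 45 mm behind the grasp point.
Start: joints at [-1.071, 0.689, -0.195, 1.565, 0.157, 0.902, -0.215], TCP at [280.693, 558.435, 404.743] pointing down, gripper open.
Joint ranges: [-3.01, 3.01], [-0.46, 2.08], [-1.47, 1.51], [0.13, 2.56], [-1, 4.14], [0.04, 2.09], [-2.66, 2.66]. Speed limits (rad/s): [2.57, 2.57, 3.14, 3.14, 3.14, 3.14, 3.14].

INTERFACE

Orientations are given as [roll, pitch, yaw] about the fixed x, y, z axes, in that order (R = Rz(yaw) Ry(pitch) Rx(roll)).
In Python, from rig import robot gives the robot as it stands. The module is installed in compiled form; this text tells all that it offers. Calls block until the motion is done:
- robot.goto(position, orientation): joint-space move of the TCP to a pose.
- robot.move_straight(position, frame=None, speed=150): straight line of the TCP; frame=None keeps the orientation; speed is the mean speed in mm/s.
- robot.move_joints(angles): joint-space move.
- robot.ungrasp() and robot.close(): open the fingers fully, or close them until they stop; the grip force is fixed at half the most.
- robot.hold(seconds).
- robot.solve_ik(position, orientation): joint angles nearest the present ones, or None.
- robot.snapshot(name): name is "side" or "top" or "wrist"; returns the picture (400x640x3 uint8, red, green, blue); there is no depth.
- robot.camera_model(name): a dict with "camera_matrix" (3x3 intrinsics, pixels), "position" and "orientation" of the camera in the world. Camera axes: x right, y down, z forward; pixel columns grow to the right and rows downward; lengths in mm; the calibration is good to about 2 mm. A picture is of the moment at which its call begins: read the wrist's pose just before it. camera_model takes no time and is no camera call; for the wrist camera it gives the pose at the moment of the call.
A pose or a line that the arm cannot do raises robot.MotionError and nothing moves.
- robot.sign_off(): hands the job in; it is judged then, once.
Trained networks look in the newest picture that a camera, given by its name, has taken for a name from the list of things; names that differ only in an ending like _2 or _b are one class to them, and where a whole thing is asked for, a point or a joint stands for the part that bears it (a point fixed in the world has none). Each returns a list of dicts, best first, with "conf" (0 to 1); they miss things now and then, are a little off and sometimes report something else, mostly with a low value. They report only what shows in the picture. A call takes as long as a camera call. They do not tell look-alikes from the thing itself.
- robot.regions_of(camera, target): "pixels" (400x640 bool, what is visible of it).
- robot.landmark_of(camera, target): "point" ([x, y, z] in mm, in the coordinates of the camera as it stood for that picture, good to about 4 mm: a listed point, or the origin of a listed thing).
Readings, each from a call of its own:
- robot.read_t(): time.
- robot.read_joints(): joint angles.
- robot.read_joint_velocities(): joint speeds.
- robot.read_effort(): joint torques, N m.
- robot.read_tcp_pos(): TCP position.
- robot.read_tcp_rot(): TCP orientation.
- robot.read_force(): force on the tool from outside, world axes, zero at the start.
- robot.read_moment(): the same for the moment, N m.
- robot.read_grip_width(): finger opening in mm.
- robot.read_grasp_force(): force on a finger pad.
Only numpy, scipy, OpenCV 4.12 (cv2) and the standard library are available. Lean on these libraries where they do the work, as an engineer would, in place of code of your own. Each camera call takes 0.05 s, during which the arm holds its last target. There are 200 camera calls.

## Working session

There is one attempt and no reset: what is moved stays moved. The work goes in short steps, each a Python script; the robot and the scene stay as the last script left them, time stands still between calls to the robot, and variables do not carry over. Pictures are saved under pics/ and viewed, at most 10 in all, crops included, and the job is handed in when it is done.

```bash
mkdir -p pics
cat > h.py <<'E'
import numpy as np, cv2
from scipy.spatial.transform import Rotation as R
from rig import robot
def cam(n):
    m=robot.camera_model(n); K=np.array(m["camera_matrix"]); o=np.array(m["orientation"])
    r=o if o.shape==(3,3) else R.from_euler('xyz',o).as_matrix()
    return K,np.array(m["position"]),r
def lm(n,t):
    K,p,r=cam(n)
    return [(round(d["conf"],2),(p+r@np.array(d["point"])).round(1)) for d in robot.landmark_of(n,t)]
def proj(n,P):
    K,p,r=cam(n); q=K@(r.T@(np.array(P)-p)); return (q[:2]/q[2]).round(1)
def ray(n,uv,z):
    K,p,r=cam(n); d=r@np.linalg.inv(K)@np.array([*uv,1.]); return p+d*(z-p[2])/d[2]
def snap(n,f):
    im=robot.snapshot(n); cv2.imwrite(f"pics/{f}.png",im[:,:,::-1]); return im
E
python3 - <<'E'
from h import *
print(robot.camera_model("top"))
print(robot.read_tcp_rot(), robot.read_t())
ims=[snap(n,n+"0") for n in ("top","side")]
for n in("top","side"):
  for t in ["washer","home","plate_mid","lever_tab","start_key_top","stop_key","vial","reagent","spare_plate","tip_box","beaker"]:
    try:
      for c,p in lm(n,t)[:3]: print(n,t,c,p,proj(n,p))
    except Exception as e: print(n,t,e)
E
```

```text
{'camera_matrix': array([[361.36063641,   0.        , 321.0583163 ],
       [  0.        , 361.36063641, 196.6082027 ],
       [  0.        ,   0.        ,   1.        ]]), 'position': array([ 565.18063437,  -14.90940595, 1002.07608702]), 'orientation': array([-3.08917886e+00, -2.49171208e-03, -1.56998569e+00])}
[-3.13976136e+00  1.52041703e-04  2.67585704e+00] 0.0
top washer 0.65 [560.8  27.9  -1.2] [304.7 217.1]
top plate_mid 0.98 [526.5  36.8  70.7] [300.  230.6]
top plate_mid 0.94 [811.8 236.9   5.5] [229.9 126.9]
top lever_tab 0.51 [508.8 137.3  81.8] [260.1 237.8]
top start_key_top 0.5 [ 421.7 -153.2   80.1] [374.8 272.4]
top stop_key it knows: beaker, home, lever_tab, plate_mid, reagent, spare_plate, start_key_top, tip_box, vial, washer
top vial 0.47 [451.  -93.2  58.9] [350.3 259.7]
top reagent 0.57 [695.4  91.2  57.1] [279.9 165.9]
top spare_plate 0.56 [614.7 252.6   2.1] [223.6 197.6]
top spare_plate 0.25 [ 421.6 -152.3   75.5] [374.2 272.2]
top tip_box 0.83 [ 418.7 -360.1   -2.5] [445.3 268.9]
top beaker 0.87 [485.  257.1  -1.8] [221.6 244.6]
side washer 0.59 [561.5  29.  
[... 197 characters left out ...]
 [507.9 138.7  76. ] [330.7 276.1]
side lever_tab 0.3 [565.5  28.2  65.5] [338.2 229.6]
side start_key_top 0.57 [ 423.7 -158.7   78.3] [436.7 201.9]
side start_key_top 0.37 [613.6 250.9  -3.7] [255.7 310.5]
side stop_key it knows: beaker, home, lever_tab, plate_mid, reagent, spare_plate, start_key_top, tip_box, vial, washer
side vial 0.77 [452.2 -90.2  58.3] [410.1 220.9]
side reagent 0.94 [694.1  90.8  58.2] [274.6 223.5]
side spare_plate 0.71 [610.1 252.1  -1.3] [256.4 311.3]
side spare_plate 0.71 [562.7  29.5  69.2] [339.  229.5]
side spare_plate 0.31 [696.3  94.3  56.5] [272.9 224.6]
side tip_box 0.78 [ 413.3 -358.8    0. ] [464.8 179.8]
side beaker 0.84 [481.7 255.8  -0.7] [305.8 350. ]
```

View pics/top0.png

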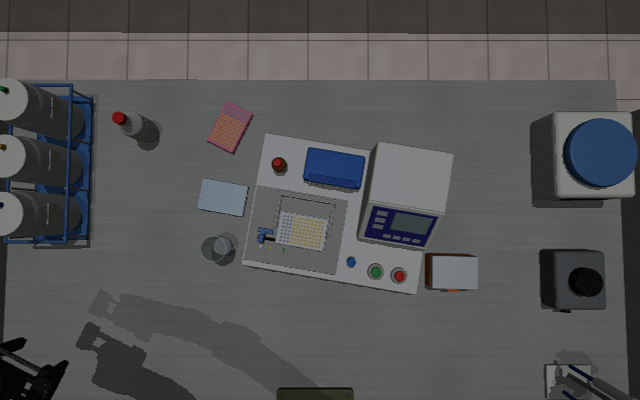

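View pics/side0.png

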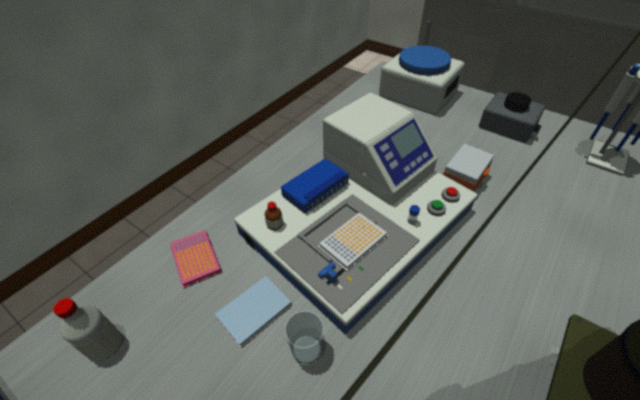

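The top view shows the washer at about (350,220), yawed about -10°. There are two plate candidates: the pale one on the carrier at (302,231), and the pink one on the bench at (230,127). The pale one fits, as it lies on the carrier between the fences; the pink one is the look-alike. The lever is at (263,236), green key (375,272), red key (399,276) and vial (350,261). Next I move above the carrier for a closer wrist view.

Run:
```python
from h import *
robot.close()
yaw=-0.18+np.pi
for y in (yaw,yaw-np.pi):
    print(y,robot.solve_ik([480,20,430],[np.pi,0,y]))
robot.goto([480,0,430],[np.pi,0,yaw])
print(robot.read_t(),robot.read_joints(),robot.read_force())
snap("wrist","w1")
print(cam("wrist")[1])
for t in ["washer","home","plate_mid","lever_tab","start_key_top","vial"]:
    for c,p in lm("wrist",t)[:3]: print(t,c,p,proj("wrist",p))
```

```text
2.961592653589793 [ 0.09159504  0.4790835  -0.34498709  1.95175814  0.23110332  0.74857552
  1.002964  ]
-0.18000000000000016 [-0.49363331  0.52153721  0.55978501  1.97982206 -0.39891465  0.74926962
 -1.44736156]
4.525 [ 0.13236317  0.47878907 -0.34647538  1.95236288  0.23124643  0.74793468
  1.04388169] [-0.79724601  0.24388006 -0.21639271]
[398.65734682  14.66120348 410.08044117]
home 0.74 [563.4  26.6  67. ] [355.4 228.7]
home 0.34 [447.1 -91.8  59.2] [231.3 147.4]
plate_mid 0.55 [521.   30.3  63.1] [353.  192.9]
lever_tab 0.55 [511.3 140.3  79.1] [457.  171.4]
start_key_top 0.63 [ 424.9 -158.9   82.7] [155.7 142.2]
vial 0.58 [447.1 -89.6  59.2] [233.9 147.1]
```

View pics/w1.png

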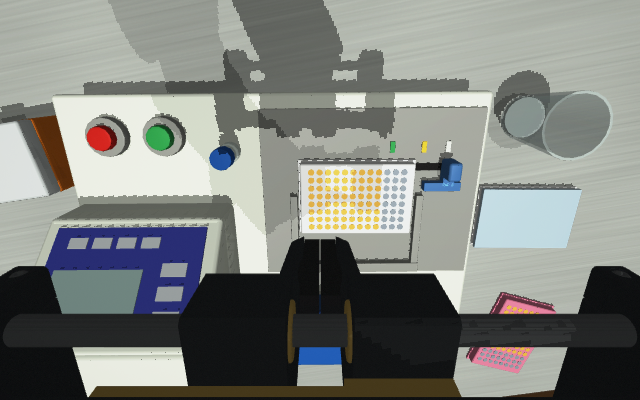

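The wrist view is upright along the washer. The pale plate spans (300-415, 160-233), the blue lever is at (452,170), the green key at (158,137), red at (102,137) and vial at (222,157). The pink plate is well away, at (515,330). I'll fit the washer pose from the cover and carrier corners.

Run:
```python
from h import *
im=cv2.imread("pics/w1.png"); cv2.imwrite("pics/w1c.png",cv2.resize(im[80:245,250:500],None,fx=3,fy=3,interpolation=cv2.INTER_CUBIC))
W=np.array([[-150,140],[-150,-320],[-135,-105]]); px=[(492,92.5),(52,95.5),(263,107)]; z=[58,58,62]
P=np.array([ray("wrist",u,h)[:2] for u,h in zip(px,z)])
print(P)
T,_=cv2.estimateAffinePartial2D(W.astype(float),P); print(T, np.hypot(T[0,0],T[1,0]))
a=W-W.mean(0); b=P-P.mean(0)
th=np.arctan2((a[:,0]*b[:,1]-a[:,1]*b[:,0]).sum(),(a*b).sum()); c,s=np.cos(th),np.sin(th); M=np.array([[c,-s],[s,c]])
o=P.mean(0)-M@W.mean(0); print("yaw",th,"origin",o,"res",P-(W@M.T+o))
inv=lambda p:(np.array(p)[:2]-o)@M
print("home lm",inv((563.4,26.6)),"tab",inv((511.3,140.3)),inv((508,138)),"key",inv(ray("wrist",(158,136),80)),inv((423,-156)),"vial",inv((450,-91)),"plate front corners",inv(ray("wrist",(300,160),76)),inv(ray("wrist",(415,160),76)))
```

```text
[[ 439.97683058  187.72483097]
 [ 361.00069395 -261.61102836]
 [ 411.46283226  -48.08094738]]
[[ 9.76817090e-01  1.71687251e-01  5.62463186e+02]
 [-1.71687251e-01  9.76817090e-01  2.52173581e+01]] 0.9917903702368113
yaw -0.17363616773814056 origin [563.37910436  27.86485615] res [[ 0.15509142 -3.94960214]
 [ 0.65084295 -0.20244591]
 [-0.80593437  4.15204806]]
home lm [ 0.23910427 -1.24222658] tab [-70.72084963 101.74702016] [-73.57386834  98.91148066] key [-110.00728152 -205.97731514] [-106.50282748 -205.35268688] vial [ -91.13854772 -136.66543255] plate front corners [-83.32409058 -63.23793728] [-82.50578942  57.26132094]
```

View pics/w1c.png

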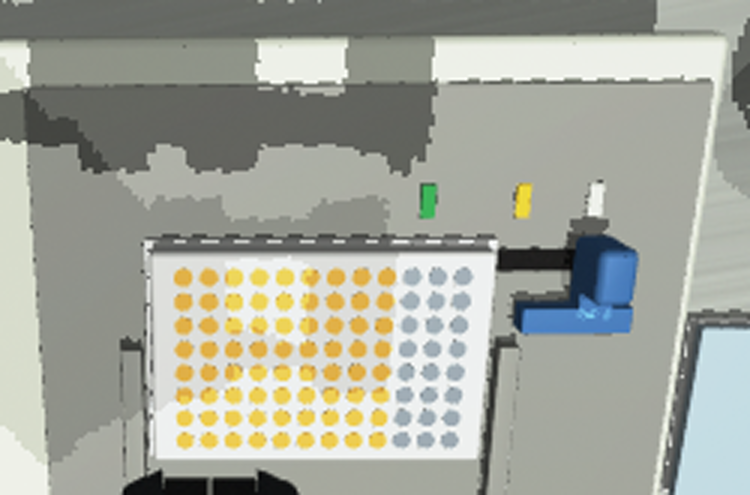

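The crop confirms the pale plate, its front edge about 38 mm short of home. The lever stands open by the white mark, and the rail runs to the plate's left. I'll push the plate with force feedback.

```bash
cat >> h.py <<'E'
TH=-0.175; O=np.array([562.5,27.0]); M=np.array([[np.cos(TH),-np.sin(TH)],[np.sin(TH),np.cos(TH)]])
RPY=[np.pi,0,TH+np.pi]
def w(x,y,tip): return [*(O+M@np.array([x,y])),tip+166]   # washer xy + fingertip height -> TCP
def fw(): f=np.array(robot.read_force()); return np.array([*(M.T@f[:2]),f[2]]).round(1)
def wpos(): p=np.array(robot.read_tcp_pos()); return np.array([*((p[:2]-O)@M),p[2]-166]).round(1)
E
python3 - <<'E'
from h import *
robot.goto(w(-118,0,130),RPY)
robot.move_straight(w(-118,0,67),speed=120)
f0=fw(); print(f0,wpos(),robot.read_t())
robot.move_straight(w(-66,0,67),speed=60); print(fw(),wpos())
x=-66
while x<-44:
    x+=1.5; robot.move_straight(w(x,0,67),speed=25); f=fw()-f0; print(x,f,wpos())
    if f[0]<-6: break
print(robot.read_t()); snap("wrist","w2"); print(robot.read_t())
E
```

```text
[ 0.3  1.5 -0.5] [-117.4   -0.2   67.8] 6.1833
[-0.5  0.6  0.3] [-66.3   0.   67. ]
-64.5 [-0.1 -1.3  0.6] [-64.5   0.1  67. ]
-63.0 [-0.8 -1.1 -0.7] [-62.9  -0.   67. ]
-61.5 [-0.7 -0.9 -0.3] [-61.3   0.   67. ]
-60.0 [ 0.5 -1.7  0.3] [-59.8   0.   67. ]
-58.5 [-0.6 -1.6 -0.8] [-58.3   0.   67. ]
-57.0 [ 0.2 -1.6  0.7] [-56.8   0.   67. ]
-55.5 [-1.6 -1.1  0.6] [-55.3   0.   67. ]
-54.0 [ 0.5 -0.5  0.5] [-53.8  -0.   67. ]
-52.5 [-0.8 -1.6  0.4] [-52.3  -0.   67. ]
-51.0 [-1.2 -2.2  0.8] [-51.1  -0.2  67. ]
-49.5 [-5.7 -1.7  3.4] [-50.6  -0.2  66.9]
-48.0 [-8.4 -1.6  7.6] [-50.1  -0.1  66.8]
10.2
10.25
```

View pics/w2.png

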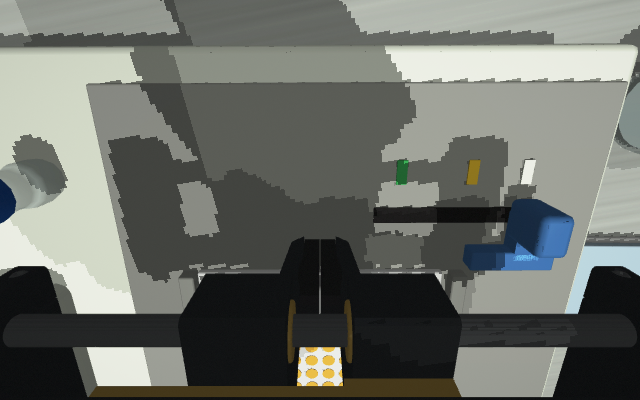

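The plate is home: the fingers stalled at washer x of about -50 with force building, and the lever at (540,225) is still open. Now the lever.

Run:
```python
from h import *
robot.hold(0.15)
robot.move_straight(w(-75,0,67),speed=100)
robot.move_straight(w(-75,0,125),speed=150)
snap("wrist","w3"); print("plate",lm("wrist","plate_mid")[:2],[ (p[:2]-O)@M for c,p in lm("wrist","plate_mid")[:2]],[(p[:2]-O)@M for c,p in lm("wrist","lever_tab")[:2]])
robot.move_straight(w(-72,142,125),speed=150)
robot.move_straight(w(-72,142,74),speed=100)
f0=fw(); print(f0,wpos(),robot.read_t())
robot.move_straight(w(-72,124,74),speed=50)
y=124
while y>40:
    y-=2; robot.move_straight(w(-72,y,74),speed=30); f=fw()-f0; print(y,f,wpos()[:2])
    if f[1]>22 or (abs(f[0])>20): break
print(robot.read_t())
```

```text
plate [(0.92, array([563.5,  23.1,  67.4]))] [array([ 1.26985766, -3.73596862])] [array([-71.89355551, 101.63506617])]
[-0.2 -0.2  1.3] [-71.8 141.9  74.2] 13.3083
122 [ 1.3 -0.4 -1.7] [-72.  122.1]
120 [-0.3  0.3 -1.5] [-72.  120.1]
118 [ 0.5  3.2 -2.1] [-72.1 118.7]
116 [ 0.1  4.3 -1.8] [-72.  116.3]
114 [-0.5  2.8 -0.8] [-71.9 113.4]
112 [0.9 0.6 0. ] [-71.9 111.2]
110 [-0.1  0.8 -1.5] [-71.9 109.3]
108 [ 0.2 -0.7 -0.8] [-72.  107.4]
106 [ 0.2  0.3 -0.9] [-72.1 105.5]
104 [ 0.3 -0.1 -1.8] [-72.  103.7]
102 [ 0.   0.6 -0.6] [-72.  101.8]
100 [ 0.   0.4 -1.1] [-72.   99.8]
98 [ 0.2  0.3 -1.3] [-72.   97.8]
96 [-0.8 -0.4 -1.1] [-72.   95.9]
94 [ 0.6  1.7 -0.9] [-72.  94.]
92 [-0.9  5.5 -1.6] [-72.   92.9]
90 [ 0.4  5.9 -2.2] [-72.1  91.8]
88 [-1.   7.  -2.1] [-72.1  89.9]
86 [-0.6  5.8 -1.8] [-72.   87.3]
84 [-0.4  4.5 -1.3] [-72.   84.6]
82 [ 0.7  2.6 -0.6] [-71.9  81.4]
80 [0.1 0.8 0.5] [-71.9  79. ]
78 [-0.2  0.4 -1.3] [-72.1  77.2]
76 [ 0.2  0.6 -1.5] [-72.1  75.5]
74 [-0.1  0.1 -1. ] [-72.   73.7]
72 [-0.1 -0.2 -1.6] [-72.   71.8]
70 [ 1.   0.9 -1. ] [-72.   69.8]
68 [ 1.   0.3 -0.8] [-72.   67.8]
66 [-0.3 -0.1 -1.4] [-72.   65.8]
64 [ 0.3  0.2 -2. ] [-72.   63.8]
62 [-0.2  0.6 -1.8] [-72.   61.8]
60 [ 0.3  1.8 -1.6] [-72.   60.6]
58 [-0.2  5.6 -0.9] [-72.1  60. ]
56 [-2.1  8.4 -2.5] [-72.2  59.4]
54 [-0.6 12.6 -4.1] [-72.3  58.9]
52 [-3.1 15.9 -4.5] [-72.4  58.4]
50 [-2.8 18.5 -5.2] [-72.4  57.8]
48 [-3.3 21.4 -6.2] [-72.6  57.3]
46 [-4.8 24.8 -6.8] [-72.6  56.8]
23.5667
```

The lever met its stop after about 59 mm of travel from contact. I'll back off, check it, and locate the key up close.

Run:
```python
from h import *
robot.hold(0.25)
robot.move_straight(w(-72,80,74),speed=120)
robot.move_straight(w(-72,80,130),speed=150)
robot.move_straight(w(-60,-120,190),speed=180)
robot.hold(0.1)
snap("wrist","w4")
for t in ("lever_tab","plate_mid","start_key_top","vial"):
  for c,p in lm("wrist",t)[:2]: print(t,c,p,((p[:2]-O)@M).round(1),proj("wrist",p))
print(robot.read_t())
```

```text
lever_tab 0.8 [502.5  82.3  78.7] [-68.7  44. ] [519.6 178. ]
plate_mid 0.67 [561.7  24.1  68.6] [-0.3 -3. ] [447.6 246.5]
start_key_top 0.92 [ 420.6 -158.3   82.5] [-107.5 -207.2] [207.6 130.9]
vial 0.8 [447.9 -93.7  57.9] [ -91.8 -138.8] [298.6 145.1]
26.4333
```

View pics/w4.png

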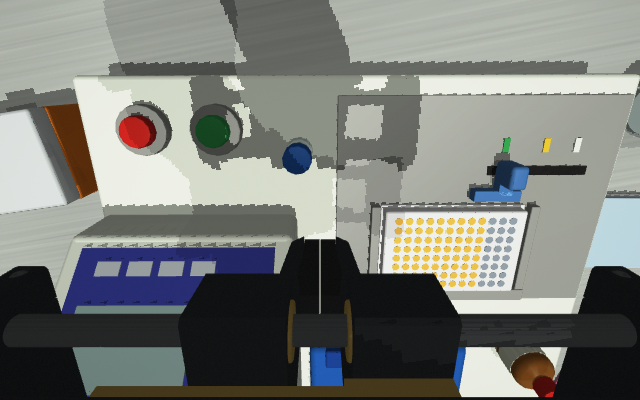

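The lever post (503,158) lines up with the green mark (506,145), as it did with the white one when open. The plate is in the fence, and the green key is at (212,130). Now I press it.

Run:
```python
from h import *
X,Y=-107.5,-206.5
robot.move_straight(w(X,Y,130),speed=150)
robot.move_straight(w(X,Y,95),speed=100)
robot.hold(0.1); f0=fw(); print(f0,wpos())
z=92
while z>58:
    robot.move_straight(w(X,Y,z),speed=30); f=fw()-f0; print(z,f,wpos()[2])
    if f[2]>14: break
    z-=1.5
robot.hold(0.2); print(fw()-f0,wpos())
robot.move_straight(w(X,Y,140),speed=120)
robot.move_straight(w(-90,-120,220),speed=180)
robot.hold(0.2)
snap("wrist","w5")
for t in ("lever_tab","plate_mid","start_key_top","vial"):
  for c,p in lm("wrist",t)[:2]: print(t,c,p,((p[:2]-O)@M).round(1),proj("wrist",p))
print(robot.read_t(),fw())
```

```text
[-0.6  0.3 -0.2] [-107.2 -206.3   95.6]
92 [0.2 0.4 0.2] 92.2
90.5 [ 0.  -0.8  0.4] 90.5
89.0 [0.8 0.  0.2] 88.9
87.5 [ 1.2  0.3 -0.3] 87.4
86.0 [ 0.6 -0.7 -0.1] 85.9
84.5 [ 1.3 -0.5  0.3] 84.4
83.0 [-0.5 -0.3  1.3] 82.9
81.5 [ 0.3 -0.1  0.2] 81.4
80.0 [ 1.  -0.5  2. ] 80.0
78.5 [ 0.6 -0.2  3.6] 78.5
77.0 [ 1.4 -0.6  3.3] 77.0
75.5 [ 1.3 -0.5  4.6] 75.5
74.0 [ 1.  -0.3  9.8] 74.4
72.5 [-2.1 -0.9 26.6] 74.1
[-1.1  0.3 26.7] [-107.7 -206.5   74.1]
lever_tab 0.97 [501.2  82.1  80.1] [-70.   43.6] [497.2 199.2]
lever_tab 0.48 [ 422.5 -152.9   82.8] [-106.5 -201.5] [229.9 161.9]
plate_mid 0.89 [561.5  22.   67.1] [-0.1 -5.1] [432.1 258.2]
start_key_top 0.7 [ 424.8 -158.7   85.3] [-103.3 -206.8] [223.2 165.8]
vial 0.96 [448.6 -92.2  59.7] [ -91.4 -137.2] [303.3 171.1]
33.6167 [-0.1  0.4  0.2]
```

View pics/w5.png

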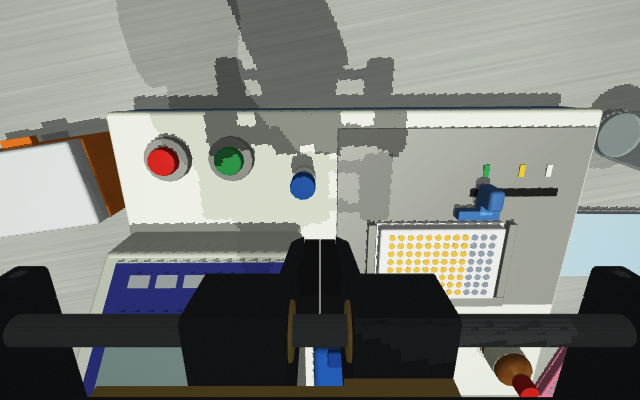

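The key went from about 80 mm to a hard stop at 74 mm with the spring force expected, and is up again at (230,158). The lever is at green, the plate is home and the vial has not moved.

```bash
python3 -c "
from rig import robot
print(robot.sign_off())"
```

```text
the job is handed in; nothing more can be done
None
```

I handed the job in at about 34 s of the 51 s: the plate is home, the lever is at its second stop, and the green key was pressed and came back up; the sign-off call returned no verdict.

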